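# Roll the milk tin onto the counter scanner's window

## Task

The milk-powder tin lies on its side on the counter scanner's metal plate: roll it along the plate to the narrow dark window by pushing over its top with the fingertips, and stop it so that it lies at rest square over the middle of the window, hiding the window's width. Do not grasp or lift the tin or shove it from low down at its side, and leave the pill bottle, the carton and the dropper bottle standing where they are.

Things in the scene. Friction and masses are not known exactly. Their poses are not given: they have to be found in the camera images.
- tin: tin lying on its side on the plate, diameter 80, length 120 mm, paper label, metal rims, about 0.4 kg. Origin: its centre, 44 mm above the counter (top line 84 mm). x: its axis, level, nearly along the window's x; y and z turn as it rolls. Starts 100-150 mm from the window along its +y or -y. Free; rolls without slip when pressed from above, going half as far as what rolls it; left at rest, it stays.
- window (a point): centre of the scanner's dark window, flush in the plate's top, 4 mm above the counter. The window is 124 mm long along this frame's x and 50 mm wide along its y; z up. The fixed flat plate is 260 mm (x) by 440 mm (y), centred on the window. The tin is rolled along y and ends with its own axis along x.
- pill_bottle: bystander: round amber pill bottle standing on the plate on the other side of the window from the tin, 100 to 150 mm from the window, diameter 42 mm, 75 mm tall. Origin at the centre of its underside, z up.
- carton: bystander: small white medicine carton with a blue band, standing on the plate's far (+x) edge, 30 mm (x) by 75 mm (y) by 42 mm tall, its centre about 100 mm from the window along the window's x. Origin at the centre of its underside, z up.
- dropper: bystander: small white dropper bottle standing on the plate's near (-x) edge, diameter 26 mm, 55 mm tall, about 105 mm from the window along the window's -x. Origin at the centre of its underside, z up.
Things that resemble listed ones, but are neither listed nor needed, are in the scene too. Of the things shaped like the tin, the metal one is meant.

How it is judged:
By the outcome, as a careful person would: the job done as asked, in the order asked, and still so for the second after the job is handed in, with the robot touching nothing.
It also fails if it takes over 64 s, if anything falls off the work surface, if the arm or the gripper's body presses on something with over 40 N, if the wrist force passes 120 N, or if a joint passes its speed limit or range.

## Robot

A 7-joint arm with a two-finger parallel gripper is mounted at the origin on the work surface. World frame = base frame: x ahead of the robot, y to its left, z up, the work surface at z = 0. Lengths are in m, angles in degrees, forces in N, time in s.
With the tool pointing down it reaches from about 0.35 to 0.9 m from the base axis. Payload 8.1 kg.
Tool frame: the origin (TCP) lies midway between the tips of the shut fingers; the grasp point (between the pads) lies 19 mm behind it; z points along the fingers, x is the direction in which the jaws open and shut, and the axes are right-handed (so a half turn about z gives the same grasp; the last joint's range is limited). The gripper opens to 92 mm and grips with 3 to 60 N. Pads are 19 mm wide; open, the fingers measure 130 mm over their backs; the gripper's body (75 mm by 190 mm) begins 47 mm behind the grasp point.
Start: joints at [-81.795, 24.895, 1.432, 90.138, -0.665, 64.973, -4.303], TCP at [0.152, 0.606, 0.227] pointing down, gripper open.
Joint ranges: [-149.89, 149.89], [-25.12, 119.58], [-72.63, 75.52], [4.76, 147.25], [-75.54, 255.54], [6.69, 114.76], [-157.13, 157.13]. Speed limits (degrees/s): [127.2, 127.2, 172.46, 172.46, 180, 180, 180].

## Interface

Orientations are given as [roll, pitch, yaw] about the fixed x, y, z axes, in that order (R = Rz(yaw) Ry(pitch) Rx(roll)).
In Python, from cell import r gives the robot as it stands.
- The arm moves only by the shell command python3 -m crank 'ROWS' [FORCE]. ROWS is JSON, a list of rows, each an object with "jaw": the closure, from -1 (fully open) to 1 (shut), so that 0 is half open; "linear": the shift along the tool's x, y, z in mm, a list of three; "rotation": the turn, a rotation vector about the tool's x, y, z in rad, a list of three. In form: [{"jaw": jaw, "linear": [tx, ty, tz], "rotation": [ax, ay, az]}, ...]. A call has 1 to 5 rows; each row is the pose to reach, as a shift and turn from the pose commanded when the call began, along the tool's axes at that moment; what a row does not reach only later rows make up. A row lasts 1/12 s, in which the tool goes at most 41.7 mm and 7.16 degrees, less where a joint would pass 70% of its speed; a pose out of reach is approached as far as the arm can. A call with a gripper value outside its range is refused whole. The fingers move at their own pace and stop on an object; FORCE is the grip in N (left out, the last holds). Time passes only in rows, so rows that repeat a pose let the fingers close. It gives the time, the measured TCP pose, the force and the opening at its end, in the units of the state.
- r.state(): the state, without advancing time (a new reading comes with each control period).
- r.camera(name): name is "scene" or "top"; returns a dict with "color" (400x640x3 uint8, red, green, blue), "depth" (400x640 float32, m along the optical axis (not along the pixel's ray), 0 where there is no reading), "camera_matrix" (3x3 intrinsics, pixels), "xyz" and "rotation" of the camera in the world. Camera axes: x right, y down, z forward; pixel columns grow to the right and rows downward; lengths in m; the calibration is good to about 2 mm. A picture is of the moment at which its call begins.
- r.job_done(): hands the job in, once; it reports no verdict.
The state is a dict: "clock": time; "joints": joint angles; "qd": joint speeds; "tau": joint torques, N m; "tool_pos": TCP position; "ee_rot": TCP orientation; "force": force on the tool from outside, world axes, zero at the start; "torque": the same for the moment, N m; "gripper_width": opening from 0.0 (shut) to 1.0 (fully open).
Only numpy, scipy, OpenCV 4.12 (cv2) and the standard library are available. Lean on these libraries where they do the work, as an engineer would, in place of code of your own. Each camera call takes 0.05 s, during which the arm holds its last target. There are 200 camera calls.

## Working session

There is one attempt and no reset: what is moved stays moved. The work goes in short steps, Python scripts to look and compute and a shell command to move; the robot and the scene stay as the last step left them, time stands still between calls to the robot, and variables do not carry over. Pictures are saved under pics/ and viewed, about 8 in all and at most 12, crops included, and the job is handed in when it is done.

```bash
ls; mkdir -p pics; cat > h.py <<'E'
import numpy as np, cv2
from cell import r
def shot(n):
    d=r.camera(n); return d
def save(img,name): cv2.imwrite('pics/'+name,cv2.cvtColor(img,cv2.COLOR_RGB2BGR))
def cloud(d):
    K=d['camera_matrix'];Z=d['depth'];v,u=np.mgrid[:400,:640]
    p=np.stack([(u-K[0][2])/K[0][0]*Z,(v-K[1][2])/K[1][1]*Z,Z],-1)
    return p@rot(d).T+np.array(d['xyz'])
def rot(d):
    R=np.array(d['rotation'],float)
    if R.shape==(3,3): return R
    from scipy.spatial.transform import Rotation as S
    return S.from_euler('xyz',R,degrees=True).as_matrix()
def ray(d,u,v,z):
    K=np.array(d['camera_matrix']);q=rot(d)@np.linalg.inv(K)@[u,v,1];o=np.array(d['xyz'])
    return o+q*(z-o[2])/q[2]
E
python3 - <<'E'
from h import *
import pickle
a=shot('top');b=shot('scene')
pickle.dump((a,b),open('s0.pkl','wb'))
for d in(a,b): print(d['xyz'],d['rotation'],d['camera_matrix'])
print(r.state())
save(np.vstack([a['color'],b['color']])[:, :],'full.png')
save(a['color'],'top0.png');save(b['color'],'scene0.png')
E
```

```text
pics
[ 0.4923871  -0.0321838   0.84869521] [-171.7812171    -2.0685341   -91.27451005] [[372.0296082    0.         319.13699088]
 [  0.         372.0296082  198.56028106]
 [  0.           0.           1.        ]]
[ 1.24358883 -0.39876446  0.69656582] [-129.97680826   -1.28757815   62.58375382] [[513.40669964   0.         314.44108325]
 [  0.         513.40669964 201.49526186]
 [  0.           0.           1.        ]]
{'clock': 0.1, 'joints': array([-81.79361583,  24.93034102,   1.43194076,  90.18213553,
        -0.66552628,  64.97567801,  -4.30284077]), 'qd': array([-0.02835893,  0.00098619, -0.01964297, -0.11029661,  0.07552608,
       -0.04170565, -0.05750549]), 'tau': array([ 3.87670661e-03, -6.69121671e+01,  9.88418944e-01, -3.15144897e+01,
       -6.04130630e-02,  3.74724611e-02,  5.49177821e-05]), 'tool_pos': array([0.15204542, 0.60575357, 0.22605848]), 'ee_rot': array([1.79993136e+02, 7.95346910e-02, 7.59098379e+01]), 'force': array([-0.90291551,  0.06176844, -0.60137099]), 'torque': array([-0.01790198,  0.00151915,  0.03787767]), 'gripper_width': 0.9994335400433935}
```

View pics/top0.png

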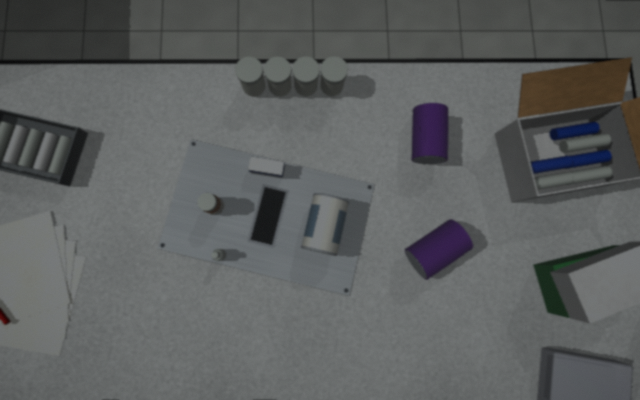

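View pics/scene0.png

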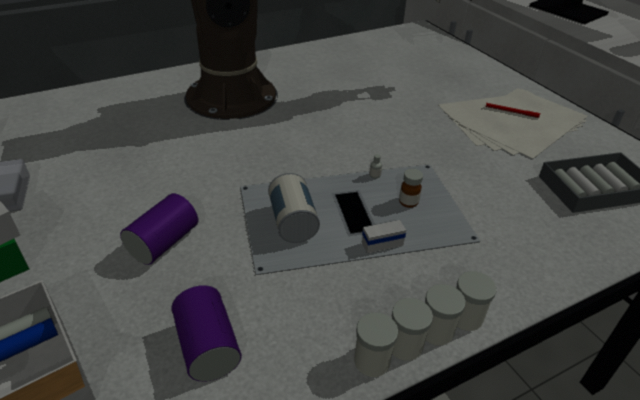

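The tin candidates in the top view are a white-labelled metal tin on the plate (325,223), purple cylinders at (430,133) and (439,249), and standing jars at (250-335,75). I choose (325,223), since it is on the plate and has metal rims. I'll check it in a crop and measure.

```bash
cat > m.py <<'E'
from h import *
def rect(P):
    (c,s,a)=cv2.minAreaRect((P[:,:2]*1000).astype(np.float32)); return np.round(c,1),np.round(s,1),round(a,1)
def tin(d,c0,W,ang):
    # points of top part of the tin, in window frame (mm)
    P=cloud(d).reshape(-1,3);ok=d['depth'].ravel()>0
    m=ok&(np.hypot(P[:,0]-c0[0],P[:,1]-c0[1])<.1)&(P[:,2]>.03)&(P[:,2]<.095)
    return P[m]
E
python3 - <<'E'
from m import *
import pickle
a,b=pickle.load(open('s0.pkl','rb'))
g=a['color'].max(2)
# window
m=np.zeros_like(g);m[170:260,235:300]=(g[170:260,235:300]<45)
n,l,s,c=cv2.connectedComponentsWithStats(m);k=1+np.argmax(s[1:,4]);print(s[k],c[k])
v,u=np.where(l==k);W=np.array([ray(a,x,y,.004) for x,y in zip(u,v)]);print('window',rect(W))
# plate corner screws
for p in[(193,143),(370,186),(347,290),(162,245)]: print(ray(a,*p,.004).round(3))
for d,n in((a,'top'),(b,'scene')):
    P=cloud(d);z=P[...,2];ok=(d['depth']>0)&(z>.03)&(z<.2)&(abs(P[...,0]-.5)<.16)&(abs(P[...,1]+.03)<.2)
    N,l,s,c=cv2.connectedComponentsWithStats(ok.astype(np.uint8))
    for i in range(1,N):
        if s[i,4]>15:
            Q=P[l==i];print(n,c[i].round(),s[i,4],'z',np.percentile(Q[:,2],[2,98]).round(3),rect(Q))
c1=cv2.resize(a['color'][120:310,150:400],None,fx=2.4,fy=2.4,interpolation=2)
c2=cv2.resize(b['color'][150:290,230:490],None,fx=2.3,fy=2.3,interpolation=2)
w=max(c1.shape[1],c2.shape[1])
# brighten
f=lambda i:np.clip(cv2.copyMakeBorder(i,0,0,0,w-i.shape[1],0).astype(float)*1.5,0,255).astype(np.uint8)
save(cv2.resize(f(c1),None,fx=1,fy=1),'crop_tin.png')
E
```

```text
[ 252  188   33   56 1090] [267.80366972 215.38440367]
window (array([577.9,  51.8]), array([ 46.8, 120.5]), 75.0)
[0.749 0.224 0.004]
[ 0.641 -0.184  0.004]
[ 0.407 -0.123  0.004]
[0.516 0.286 0.004]
top [214. 203.] 252 z [0.032 0.081] (array([601.3, 159.6]), array([40.4, 20.7]), 0.4)
top [325. 224.] 2120 z [0.053 0.085] (array([551.6, -75.1]), array([ 79.2, 121.1]), 75.8)
top [218. 254.] 123 z [0.031 0.061] (array([491.9, 155.1]), array([22.8, 24.2]), 79.4)
scene [376. 162.] 129 z [0.03  0.059] (array([496.8, 155.7]), array([27. , 21.5]), 28.4)
scene [408. 185.] 351 z [0.031 0.08 ] (array([607.2, 160.3]), array([40.7, 19.2]), 1.3)
scene [292. 205.] 2338 z [0.033 0.084] (array([555.1, -73.4]), array([ 78.8, 128. ]), 75.6)
```

View pics/crop_tin.png

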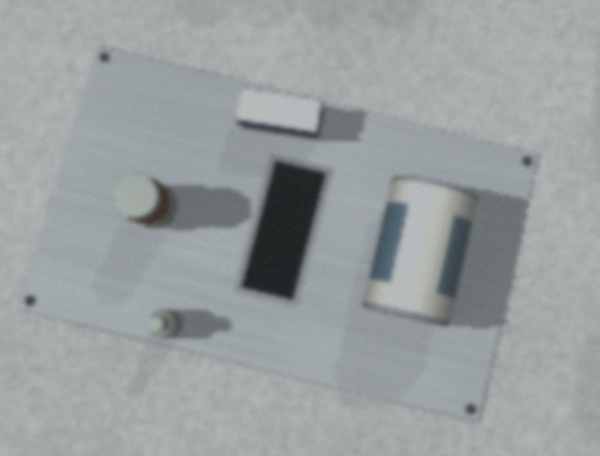

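The crop confirms it: the metal-rimmed tin with the paper label is at crop (420,248), and the window is at crop (285,230). The window is at about (0.578, 0.052) with its y along 75.1°. The tin is at y' ≈ -129 mm and x' ≈ +8 mm, roughly square already. I'll carry the tool high with the jaws shut, to just behind the tin's top.

```bash
python3 -m crank '[{"jaw":1,"linear":[-29,28,0],"rotation":[0,0,0.014]},{"jaw":1,"linear":[-58,55,0],"rotation":[0,0,0.014]},{"jaw":1,"linear":[-86,83,0],"rotation":[0,0,0.014]},{"jaw":1,"linear":[-115,111,0],"rotation":[0,0,0.014]},{"jaw":1,"linear":[-144,138,0],"rotation":[0,0,0.014]}]' 20
python3 -m crank '[{"jaw":1,"linear":[-144,138,0],"rotation":[0,0,0]},{"jaw":1,"linear":[-144,138,0],"rotation":[0,0,0]},{"jaw":1,"linear":[-144,138,0],"rotation":[0,0,0]},{"jaw":1,"linear":[-144,138,0],"rotation":[0,0,0]},{"jaw":1,"linear":[-144,138,0],"rotation":[0,0,0]}]'
python3 -m crank '[{"jaw":1,"linear":[-144,138,0],"rotation":[0,0,0]},{"jaw":1,"linear":[-144,138,0],"rotation":[0,0,0]},{"jaw":1,"linear":[-144,138,0],"rotation":[0,0,0]},{"jaw":1,"linear":[-144,138,0],"rotation":[0,0,0]},{"jaw":1,"linear":[-144,138,0],"rotation":[0,0,0]}]'
```

```text
clock: 0.52
tool_pos: [0.2516, 0.4309, 0.2264]
ee_rot: [180.0, 0.0, 75.1]
force: [0.6, 0.4, 0.0]
gripper_width: 0.688
clock: 0.93
tool_pos: [0.3482, 0.255, 0.2267]
ee_rot: [180.0, 0.0, 75.0]
force: [0.6, 0.4, -0.6]
gripper_width: 0.324
clock: 1.35
tool_pos: [0.4444, 0.0804, 0.2268]
ee_rot: [180.0, 0.0, 75.0]
force: [0.7, 0.2, 1.1]
gripper_width: 0.009
```

```bash
python3 -m crank '[{"jaw":1,"linear":[-135,143,0],"rotation":[0,0,0]},{"jaw":1,"linear":[-135,143,0],"rotation":[0,0,0]},{"jaw":1,"linear":[-135,143,0],"rotation":[0,0,0]},{"jaw":1,"linear":[-135,143,0],"rotation":[0,0,0]},{"jaw":1,"linear":[-135,143,0],"rotation":[0,0,0]}]'
python3 -m crank '[{"jaw":1,"linear":[0,0,30],"rotation":[0,0,0]},{"jaw":1,"linear":[0,0,60],"rotation":[0,0,0]},{"jaw":1,"linear":[0,0,90],"rotation":[0,0,0]},{"jaw":1,"linear":[0,0,110],"rotation":[0,0,0]},{"jaw":1,"linear":[0,0,110],"rotation":[0,0,0]}]'
cat > w.py <<'E'
from m import *
import sys
C=np.array([.578,.052]);A=np.radians(-14.9)
X=np.array([np.cos(A),np.sin(A)]);Y=np.array([-X[1],X[0]])
t=np.array(r.state()['tool_pos']);q=t[:2]-C
print('tcp win mm',round(q@X*1e3,1),round(q@Y*1e3,1),'z',round(t[2]*1e3,1),'F',r.state()['force'].round(1),r.state()['clock'])
d=[shot('scene'),shot('top')]
for s in d:
    P=cloud(s);z=P[...,2];x=(P[...,:2]-C)@X*1e3;y=(P[...,:2]-C)@Y*1e3
    m=(s['depth']>0)&(z>.045)&(z<.088)&(abs(x-8)<75)&(y<80)&(y>-200)
    # cylinder: fit circle (known r=40) to y,z by least squares; slope along axis
    from scipy.optimize import least_squares
    def f(p,xx,yy,zz): return np.hypot(yy-p[0]-p[1]*xx,zz-p[2])-40
    N,l,st,c=cv2.connectedComponentsWithStats(m.astype(np.uint8));k=1+np.argmax(st[1:,4]);m=l==k
    xx,yy,zz=x[m],y[m],z[m]*1e3
    o=least_squares(f,[np.median(yy),0,44],loss='soft_l1',args=(xx,yy,zz))
    print('tin y at x=8 %.1f slope deg %.2f zc %.1f resid %.1f x-ends %s n %d'%(o.x[0]+8*o.x[1],np.degrees(np.arctan(-o.x[1])),o.x[2],np.median(abs(o.fun)),np.percentile(xx,[.5,99.5]).round(1),m.sum()))
if len(sys.argv)>1:
    save(np.clip(1.5*np.hstack([cv2.resize(d[0]['color'][110:310,170:480],(620,400)),]).astype(float),0,255).astype(np.uint8),sys.argv[1])
E
python3 w.py p4.png
```

```text
clock: 1.77
tool_pos: [0.5482, -0.0872, 0.2266]
ee_rot: [180.0, 0.1, 75.0]
force: [0.2, 0.1, 0.7]
gripper_width: 0.006
clock: 2.18
tool_pos: [0.5441, -0.083, 0.1126]
ee_rot: [-179.6, 0.1, 75.1]
force: [-0.8, -0.3, 0.1]
gripper_width: 0.005
tcp win mm 2.0 -139.2 z 112.6 F [-0.8 -0.3  0.1] 2.1833
tin y at x=8 -126.6 slope deg -0.52 zc 42.0 resid 0.9 x-ends [-49.1  71.7] n 1978Traceback (most recent call last):
  File "w.py", line 14, in <module>
    N,l,st,c=cv2.connectedComponentsWithStats(m.astype(np.uint8));k=1+np.argmax(st[1:,4]);m=l==k
                                                                      ~~~~~~~~~^^^^^^^^^^
    return _wrapfunc(a, 'argmax', axis=axis, out=out, **kwds)
    return bound(*args, **kwds)
ValueError: attempt to get argmax of an empty sequence
```

```bash
sed -i 's/^    N,l,st/    if m.sum()<100: continue\n    N,l,st/' w.py; python3 -m crank '[{"jaw":1,"linear":[-2,6,12],"rotation":[0,0,0]},{"jaw":1,"linear":[-2,6,22],"rotation":[0,0,0]}]'; python3 w.py p4.png
```

```text
clock: 2.45
tool_pos: [0.5549, -0.0877, 0.0959]
ee_rot: [179.7, -0.0, 75.1]
force: [-0.2, 0.7, 0.3]
gripper_width: 0.001
tcp win mm 13.6 -140.9 z 95.9 F [-0.2  0.7  0.3] 2.45
tin y at x=8 -126.6 slope deg -0.41 zc 41.9 resid 1.0 x-ends [-48.   72.1] n 1762
```

View pics/p4.png

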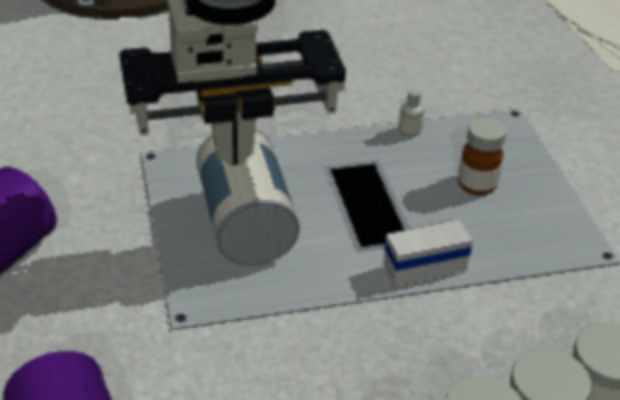

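The picture shows the shut fingers (at (235,140)) about 38 mm wide along the roll, just over the tin's top; bystanders are all standing. Now I press down.

```bash
python3 -m crank '[{"jaw":1,"linear":[0,0,4],"rotation":[0,0,0]},{"jaw":1,"linear":[0,0,8],"rotation":[0,0,0]},{"jaw":1,"linear":[0,0,10],"rotation":[0,0,0]},{"jaw":1,"linear":[0,0,11],"rotation":[0,0,0]},{"jaw":1,"linear":[0,0,11],"rotation":[0,0,0]}]';python3 -m crank '[{"jaw":1,"linear":[0,0,1],"rotation":[0,0,0]},{"jaw":1,"linear":[0,0,1],"rotation":[0,0,0]},{"jaw":1,"linear":[0,0,1],"rotation":[0,0,0]}]'
```

```text
clock: 2.97
tool_pos: [0.5523, -0.0869, 0.0836]
ee_rot: [-180.0, -0.0, 75.1]
force: [-0.1, 0.4, -0.3]
gripper_width: 0.008
clock: 3.22
tool_pos: [0.5525, -0.0871, 0.083]
ee_rot: [180.0, -0.0, 75.1]
force: [-1.0, -0.4, 3.8]
gripper_width: 0.007
```

```bash
python3 -m crank '[{"jaw":1,"linear":[0,0,1],"rotation":[0,0,0]},{"jaw":1,"linear":[2,0,1],"rotation":[0,0,0]},{"jaw":1,"linear":[6,0,1],"rotation":[0,0,0]},{"jaw":1,"linear":[11,0,1],"rotation":[0,0,0]},{"jaw":1,"linear":[16,0,1],"rotation":[0,0,0]}]'; python3 w.py
```

```text
clock: 3.63
tool_pos: [0.5566, -0.072, 0.0837]
ee_rot: [180.0, -0.0, 75.0]
force: [-9.0, 1.5, 30.9]
gripper_width: 0.006
tcp win mm 11.2 -125.3 z 83.7 F [-9.   1.5 30.9] 3.6333
tin y at x=8 -118.9 slope deg -0.51 zc 41.8 resid 1.1 x-ends [-48.5  72.1] n 1677
```

```bash
python3 -m crank '[{"jaw":1,"linear":[6,0,-0.5],"rotation":[0,0,0]},{"jaw":1,"linear":[12,0,-0.5],"rotation":[0,0,0]},{"jaw":1,"linear":[20,0,-0.5],"rotation":[0,0,0]},{"jaw":1,"linear":[28,0,-0.5],"rotation":[0,0,0]},{"jaw":1,"linear":[34,0,-0.5],"rotation":[0,0,0]}]'; python3 w.py
```

```text
clock: 4.15
tool_pos: [0.5655, -0.0375, 0.0831]
ee_rot: [180.0, -0.1, 75.1]
force: [-2.2, 0.6, 6.0]
gripper_width: 0.005
tcp win mm 10.9 -89.7 z 83.1 F [-2.2  0.6  6. ] 4.15
tin y at x=8 -100.9 slope deg -0.77 zc 41.9 resid 1.1 x-ends [-49.1  71.9] n 1795
```

```bash
python3 -m crank '[{"jaw":1,"linear":[0,0,0],"rotation":[0,0,0]},{"jaw":1,"linear":[0,0,-6],"rotation":[0,0,0]},{"jaw":1,"linear":[0,0,-12],"rotation":[0,0,0]},{"jaw":1,"linear":[-14,0,-12],"rotation":[0,0,0]},{"jaw":1,"linear":[-26,0,-12],"rotation":[0,0,0]}]'; python3 -m crank '[{"jaw":1,"linear":[0,0,0],"rotation":[0,0,0]},{"jaw":1,"linear":[0,0,6],"rotation":[0,0,0]},{"jaw":1,"linear":[0,0,11],"rotation":[0,0,0]},{"jaw":1,"linear":[0,0,12],"rotation":[0,0,0]},{"jaw":1,"linear":[0,0,12],"rotation":[0,0,0]}]'; python3 w.py
```

```text
clock: 4.67
tool_pos: [0.5587, -0.0647, 0.0946]
ee_rot: [179.9, 0.0, 75.2]
force: [0.6, -0.6, 0.1]
gripper_width: 0.012
clock: 5.08
tool_pos: [0.5587, -0.064, 0.0823]
ee_rot: [-180.0, 0.0, 75.1]
force: [-3.4, -0.4, 11.4]
gripper_width: 0.0
tcp win mm 11.1 -117.1 z 82.3 F [-3.4 -0.4 11.4] 5.0833
tin y at x=8 -101.2 slope deg -0.49 zc 41.8 resid 1.1 x-ends [-47.5  71.8] n 1643
```

```bash
python3 -m crank '[{"jaw":1,"linear":[3,0,0],"rotation":[0,0,0]},{"jaw":1,"linear":[10,0,0],"rotation":[0,0,0]},{"jaw":1,"linear":[18,0,0],"rotation":[0,0,0]},{"jaw":1,"linear":[26,0,0],"rotation":[0,0,0]},{"jaw":1,"linear":[34,0,0],"rotation":[0,0,0]}]';python3 -m crank '[{"jaw":1,"linear":[8,0,0],"rotation":[0,0,0]},{"jaw":1,"linear":[14,0,0],"rotation":[0,0,0]},{"jaw":1,"linear":[19,0,0],"rotation":[0,0,0]},{"jaw":1,"linear":[20,0,0],"rotation":[0,0,0]},{"jaw":1,"linear":[20,0,0],"rotation":[0,0,0]}]'; python3 w.py
```

```text
clock: 5.6
tool_pos: [0.5676, -0.0299, 0.084]
ee_rot: [180.0, -0.1, 75.1]
force: [-7.4, 1.6, 27.7]
gripper_width: 0.004
clock: 6.02
tool_pos: [0.5729, -0.0093, 0.0826]
ee_rot: [-180.0, -0.1, 75.2]
force: [-3.7, 3.7, 14.7]
gripper_width: 0.004
tcp win mm 10.8 -60.6 z 82.6 F [-3.7  3.7 14.7] 6.0167
tin y at x=8 -72.6 slope deg -0.76 zc 41.9 resid 1.0 x-ends [-49.4  71.7] n 1803
```

```bash
python3 -m crank '[{"jaw":1,"linear":[0,0,0],"rotation":[0,0,0]},{"jaw":1,"linear":[0,0,-6],"rotation":[0,0,0]},{"jaw":1,"linear":[0,0,-12],"rotation":[0,0,0]},{"jaw":1,"linear":[-14,0,-12],"rotation":[0,0,0]},{"jaw":1,"linear":[-27,0,-12],"rotation":[0,0,0]}]'; python3 -m crank '[{"jaw":1,"linear":[0,0,0],"rotation":[0,0,0]},{"jaw":1,"linear":[0,0,6],"rotation":[0,0,0]},{"jaw":1,"linear":[0,0,11],"rotation":[0,0,0]},{"jaw":1,"linear":[0,0,12],"rotation":[0,0,0]},{"jaw":1,"linear":[0,0,12],"rotation":[0,0,0]}]'
python3 -m crank '[{"jaw":1,"linear":[3,0,0],"rotation":[0,0,0]},{"jaw":1,"linear":[10,-1,0],"rotation":[0,0,0]},{"jaw":1,"linear":[18,-2,0],"rotation":[0,0,0]},{"jaw":1,"linear":[26,-4,0],"rotation":[0,0,0]},{"jaw":1,"linear":[34,-5,0],"rotation":[0,0,0]}]'; python3 w.py
```

```text
clock: 6.53
tool_pos: [0.5654, -0.0381, 0.0942]
ee_rot: [180.0, 0.0, 75.2]
force: [0.2, -0.7, -0.0]
gripper_width: 0.004
clock: 6.95
tool_pos: [0.5656, -0.0378, 0.0821]
ee_rot: [-180.0, 0.0, 75.1]
force: [-2.5, -0.4, 7.4]
gripper_width: 0.006
clock: 7.37
tool_pos: [0.5738, -0.0034, 0.0842]
ee_rot: [179.5, -0.1, 75.1]
force: [7.2, -2.0, 12.1]
gripper_width: 0.001
tcp win mm 10.2 -54.6 z 84.2 F [ 7.2 -2.  12.1] 7.3667
tin y at x=8 -55.3 slope deg -0.74 zc 41.8 resid 1.1 x-ends [-49.7  71.4] n 1693
```

```bash
python3 -m crank '[{"jaw":1,"linear":[7,3,0],"rotation":[0,0,0]},{"jaw":1,"linear":[14,5,0],"rotation":[0,0,0]},{"jaw":1,"linear":[19,5,0],"rotation":[0,0,0]},{"jaw":1,"linear":[21,5,0],"rotation":[0,0,0]},{"jaw":1,"linear":[21,5,0],"rotation":[0,0,0]}]'; python3 w.py
python3 -m crank '[{"jaw":1,"linear":[0,0,0],"rotation":[0,0,0]},{"jaw":1,"linear":[0,0,-6],"rotation":[0,0,0]},{"jaw":1,"linear":[0,0,-12],"rotation":[0,0,0]},{"jaw":1,"linear":[-14,0,-12],"rotation":[0,0,0]},{"jaw":1,"linear":[-27,0,-12],"rotation":[0,0,0]}]'; python3 -m crank '[{"jaw":1,"linear":[0,0,0],"rotation":[0,0,0]},{"jaw":1,"linear":[0,0,6],"rotation":[0,0,0]},{"jaw":1,"linear":[0,0,11],"rotation":[0,0,0]},{"jaw":1,"linear":[0,0,12],"rotation":[0,0,0]},{"jaw":1,"linear":[0,0,12],"rotation":[0,0,0]}]';python3 w.py
```

```text
clock: 7.88
tool_pos: [0.5798, 0.0181, 0.0827]
ee_rot: [-180.0, -0.1, 75.3]
force: [-5.1, 3.1, 16.8]
gripper_width: 0.005
tcp win mm 10.5 -32.3 z 82.7 F [-5.1  3.1 16.8] 7.8833
tin y at x=8 -44.0 slope deg -0.85 zc 41.9 resid 1.1 x-ends [-49.9  71.6] n 1801
tin y at x=8 -48.0 slope deg 1.46 zc 44.0 resid 0.5 x-ends [-53.3 -14.9] n 130
clock: 8.4
tool_pos: [0.5727, -0.0111, 0.0941]
ee_rot: [180.0, 0.0, 75.2]
force: [0.0, -0.6, 0.2]
gripper_width: 0.003
clock: 8.82
tool_pos: [0.5727, -0.0107, 0.0819]
ee_rot: [-180.0, 0.0, 75.1]
force: [-0.6, 0.1, 6.4]
gripper_width: 0.009
tcp win mm 11.0 -61.9 z 81.9 F [-0.6  0.1  6.4] 8.8167
tin y at x=8 -44.3 slope deg -0.45 zc 41.8 resid 1.2 x-ends [-49.4  71.3] n 1615
```

```bash
python3 -m crank '[{"jaw":1,"linear":[3,0,0],"rotation":[0,0,0]},{"jaw":1,"linear":[10,0,0],"rotation":[0,0,0]},{"jaw":1,"linear":[18,0,0],"rotation":[0,0,0]},{"jaw":1,"linear":[26,0,0],"rotation":[0,0,0]},{"jaw":1,"linear":[34,0,0],"rotation":[0,0,0]}]';python3 -m crank '[{"jaw":1,"linear":[8,0,0],"rotation":[0,0,0]},{"jaw":1,"linear":[14,0,0],"rotation":[0,0,0]},{"jaw":1,"linear":[19,0,0],"rotation":[0,0,0]},{"jaw":1,"linear":[21,0,0],"rotation":[0,0,0]},{"jaw":1,"linear":[21,0,0],"rotation":[0,0,0]}]'; python3 w.py
python3 -m crank '[{"jaw":1,"linear":[0,0,0],"rotation":[0,0,0]},{"jaw":1,"linear":[0,0,-6],"rotation":[0,0,0]},{"jaw":1,"linear":[0,0,-12],"rotation":[0,0,0]},{"jaw":1,"linear":[-14,0,-12],"rotation":[0,0,0]},{"jaw":1,"linear":[-20,0,-12],"rotation":[0,0,0]}]'
```

```text
clock: 9.33
tool_pos: [0.5818, 0.0234, 0.0841]
ee_rot: [180.0, -0.1, 75.1]
force: [-7.6, 2.2, 27.6]
gripper_width: 0.004
clock: 9.75
tool_pos: [0.5874, 0.0451, 0.0829]
ee_rot: [180.0, -0.1, 75.3]
force: [-4.1, 2.9, 14.8]
gripper_width: 0.004
tcp win mm 10.8 -4.2 z 82.9 F [-4.1  2.9 14.8] 9.75
tin y at x=8 -15.0 slope deg -0.68 zc 42.0 resid 1.1 x-ends [-50.6  70.9] n 1790
tin y at x=8 -17.7 slope deg -0.61 zc 43.9 resid 0.6 x-ends [-54.1 -14.4] n 326
clock: 10.27
tool_pos: [0.5813, 0.0212, 0.0942]
ee_rot: [180.0, 0.1, 75.1]
force: [0.5, -1.4, -0.5]
gripper_width: 0.004
```

```bash
python3 -m crank '[{"jaw":1,"linear":[0,0,-35],"rotation":[0,0,0]},{"jaw":1,"linear":[-30,0,-60],"rotation":[0,0,0]},{"jaw":1,"linear":[-70,0,-60],"rotation":[0,0,0]},{"jaw":1,"linear":[-110,0,-60],"rotation":[0,0,0]},{"jaw":1,"linear":[-150,0,-60],"rotation":[0,0,0]}]'
python3 -m crank '[{"jaw":1,"linear":[-40,0,0],"rotation":[0,0,0]},{"jaw":1,"linear":[-80,0,0],"rotation":[0,0,0]},{"jaw":1,"linear":[-120,0,0],"rotation":[0,0,0]},{"jaw":1,"linear":[-150,0,0],"rotation":[0,0,0]},{"jaw":1,"linear":[-150,0,0],"rotation":[0,0,0]}]'
sed -i "s/d\[0\]\['color'\]\[110:310,170:480\]/d[1]['color'][110:310,140:450]/" w.py; python3 w.py p5.png
```

```text
clock: 10.68
tool_pos: [0.5421, -0.1242, 0.1544]
ee_rot: [180.0, 0.0, 75.1]
force: [0.2, -0.3, -0.2]
gripper_width: 0.004
clock: 11.1
tool_pos: [0.5002, -0.2757, 0.1545]
ee_rot: [180.0, 0.3, 74.5]
force: [0.2, -0.1, 1.0]
gripper_width: 0.003
tcp win mm 9.1 -336.6 z 154.5 F [ 0.2 -0.1  1. ] 11.1
tin y at x=8 -16.0 slope deg -0.46 zc 42.1 resid 1.0 x-ends [-50.4  71. ] n 1989
tin y at x=8 -19.2 slope deg -0.49 zc 43.5 resid 0.8 x-ends [-54.   65.8] n 2120
```

View pics/p5.png

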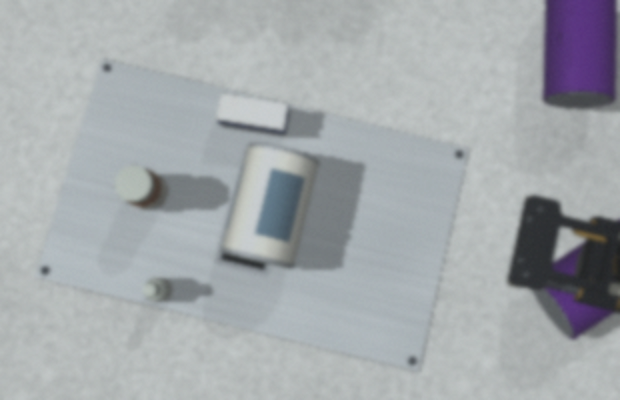

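The top view shows the tin at (270,205), mostly over the window, with a dark sliver left at (243,260). The bystanders haven't moved. Next I compare each camera's own window centre to settle the bias.

```bash
python3 - <<'E'
from h import *
import pickle
a,b=pickle.load(open('s0.pkl','rb'))
C=np.array([.578,.052]);A=np.radians(-14.9)
X=np.array([np.cos(A),np.sin(A)]);Y=np.array([-X[1],X[0]])
for d,(v0,v1,u0,u1) in((a,(170,260,235,300)),(b,(180,245,325,378))):
    g=d['color'].max(2)[v0:v1,u0:u1]
    for th in(30,45,60):
        n,l,s,c=cv2.connectedComponentsWithStats((g<th).astype(np.uint8));k=1+np.argmax(s[1:,4])
        v,u=np.where(l==k)
        P=np.array([ray(d,x+u0,y+v0,.004)[:2] for x,y in zip(u,v)])-C
        print(th,(P@X*1e3).mean().round(1),(P@Y*1e3).mean().round(1),cv2.minAreaRect((P*1e3).astype(np.float32))[1:])
E
```

```text
30 -0.9 -0.1 ((42.474552154541016, 116.63447570800781), 74.86719512939453)
45 -0.6 -0.2 ((46.848548889160156, 120.5457763671875), 75.01908111572266)
60 -0.9 -0.1 ((49.06222152709961, 123.3879623413086), 75.0442886352539)
30 1.4 0.9 ((47.940677642822266, 121.63191986083984), 74.95126342773438)
45 8.0 1.6 ((49.858028411865234, 160.6769256591797), 74.84889221191406)
60 12.2 2.0 ((51.28232192993164, 164.15150451660156), 74.94639587402344)
```

```bash
python3 -m crank '[{"jaw":1,"linear":[40,0,0],"rotation":[0,0,0]},{"jaw":1,"linear":[80,0,0],"rotation":[0,0,0]},{"jaw":1,"linear":[120,0,0],"rotation":[0,0,0]},{"jaw":1,"linear":[150,0,0],"rotation":[0,0,0]},{"jaw":1,"linear":[150,0,0],"rotation":[0,0,0]}]'
python3 -m crank '[{"jaw":1,"linear":[40,0,0],"rotation":[0,0,0]},{"jaw":1,"linear":[80,0,0],"rotation":[0,0,0]},{"jaw":1,"linear":[120,0,0],"rotation":[0,0,0]},{"jaw":1,"linear":[146,0,0],"rotation":[0,0,0]},{"jaw":1,"linear":[146,0,0],"rotation":[0,0,0]}]'
python3 -m crank '[{"jaw":1,"linear":[0,0,25],"rotation":[0,0,0]},{"jaw":1,"linear":[0,0,50],"rotation":[0,0,0]},{"jaw":1,"linear":[0,0,62],"rotation":[0,0,0]},{"jaw":1,"linear":[0,0,62],"rotation":[0,0,0]},{"jaw":1,"linear":[0,0,62],"rotation":[0,0,0]}]'; python3 w.py
```

```text
clock: 11.62
tool_pos: [0.5449, -0.112, 0.1533]
ee_rot: [-179.9, -0.2, 75.8]
force: [0.5, 0.3, -0.4]
gripper_width: 0.006
clock: 12.03
tool_pos: [0.5813, 0.0286, 0.1533]
ee_rot: [-179.9, -0.2, 75.7]
force: [-0.8, -0.3, -0.4]
gripper_width: 0.006
clock: 12.45
tool_pos: [0.5802, 0.0193, 0.092]
ee_rot: [-179.9, 0.0, 75.1]
force: [-0.5, -0.7, 0.5]
gripper_width: 0.003
tcp win mm 10.5 -31.0 z 92.0 F [-0.5 -0.7  0.5] 12.45
tin y at x=8 -16.0 slope deg -0.45 zc 41.8 resid 1.1 x-ends [-50.7  71.1] n 1661
```

```bash
python3 -m crank '[{"jaw":1,"linear":[0,0,4],"rotation":[0,0,0]},{"jaw":1,"linear":[0,0,8],"rotation":[0,0,0]},{"jaw":1,"linear":[0,0,10],"rotation":[0,0,0]},{"jaw":1,"linear":[0,0,10],"rotation":[0,0,0]},{"jaw":1,"linear":[0,0,10],"rotation":[0,0,0]}]'
python3 -m crank '[{"jaw":1,"linear":[2,0,0],"rotation":[0,0,0]},{"jaw":1,"linear":[6,0,0],"rotation":[0,0,0]},{"jaw":1,"linear":[12,0,0],"rotation":[0,0,0]},{"jaw":1,"linear":[18,0,0],"rotation":[0,0,0]},{"jaw":1,"linear":[24,0,0],"rotation":[0,0,0]}]'
python3 -m crank '[{"jaw":1,"linear":[6,0,0],"rotation":[0,0,0]},{"jaw":1,"linear":[10,0,0],"rotation":[0,0,0]},{"jaw":1,"linear":[12,0,0],"rotation":[0,0,0]},{"jaw":1,"linear":[12,0,0],"rotation":[0,0,0]},{"jaw":1,"linear":[12,0,0],"rotation":[0,0,0]}]'; python3 w.py
```

```text
clock: 12.97
tool_pos: [0.5811, 0.0191, 0.0828]
ee_rot: [180.0, -0.0, 75.1]
force: [-1.4, -0.0, 5.3]
gripper_width: 0.006
clock: 13.38
tool_pos: [0.5873, 0.043, 0.0841]
ee_rot: [180.0, -0.1, 75.1]
force: [-7.5, 1.2, 22.6]
gripper_width: 0.002
clock: 13.8
tool_pos: [0.5906, 0.0553, 0.084]
ee_rot: [179.9, -0.1, 75.2]
force: [-5.8, 1.9, 18.1]
gripper_width: 0.004
tcp win mm 11.3 6.4 z 84.0 F [-5.8  1.9 18.1] 13.8
tin y at x=8 2.7 slope deg -0.72 zc 41.8 resid 1.1 x-ends [-50.3  70.9] n 1722
tin y at x=8 0.5 slope deg -0.92 zc 43.9 resid 0.7 x-ends [-54.4 -13.7] n 348
```

```bash
python3 -m crank '[{"jaw":1,"linear":[0,0,0],"rotation":[0,0,0]},{"jaw":1,"linear":[0,0,-4],"rotation":[0,0,0]},{"jaw":1,"linear":[0,0,-12],"rotation":[0,0,0]},{"jaw":1,"linear":[0,0,-40],"rotation":[0,0,0]},{"jaw":1,"linear":[0,0,-70],"rotation":[0,0,0]}]'
python3 -m crank '[{"jaw":1,"linear":[-40,0,0],"rotation":[0,0,0]},{"jaw":1,"linear":[-80,0,0],"rotation":[0,0,0]},{"jaw":1,"linear":[-120,0,0],"rotation":[0,0,0]},{"jaw":1,"linear":[-160,0,0],"rotation":[0,0,0]},{"jaw":1,"linear":[-200,0,0],"rotation":[0,0,0]}]'
python3 -m crank '[{"jaw":1,"linear":[-40,0,0],"rotation":[0,0,0]},{"jaw":1,"linear":[-80,0,0],"rotation":[0,0,0]},{"jaw":1,"linear":[-110,0,0],"rotation":[0,0,0]},{"jaw":1,"linear":[-120,0,0],"rotation":[0,0,0]},{"jaw":1,"linear":[-120,0,0],"rotation":[0,0,0]}]'
python3 w.py p6.png
```

```text
clock: 14.32
tool_pos: [0.5887, 0.0538, 0.152]
ee_rot: [-179.8, 0.1, 75.1]
force: [0.4, -0.2, -0.3]
gripper_width: 0.007
clock: 14.73
tool_pos: [0.5379, -0.1409, 0.1528]
ee_rot: [180.0, -0.0, 75.1]
force: [1.3, -0.0, -0.2]
gripper_width: 0.004
clock: 15.15
tool_pos: [0.5062, -0.2591, 0.1528]
ee_rot: [180.0, 0.1, 74.8]
force: [-0.8, 0.6, -0.5]
gripper_width: 0.002
tcp win mm 10.6 -319.1 z 152.8 F [-0.8  0.6 -0.5] 15.15
tin y at x=8 2.6 slope deg -0.40 zc 42.1 resid 1.0 x-ends [-50.5  70.8] n 1981
tin y at x=8 -0.6 slope deg -0.65 zc 43.6 resid 0.7 x-ends [-54.2  65.5] n 2123
```

View pics/p6.png

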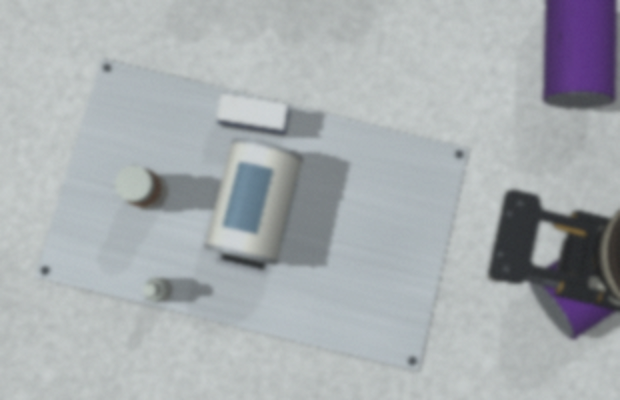

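The tin at (253,200) lies centred across the window. Only a sliver at the window's near end shows, at (243,260). The bystanders haven't moved and the arm is clear.

```bash
python3 -c "
from cell import r
print(r.job_done())"
```

```text
the job is handed in; nothing more can be done
None
```

The tin is at rest over the middle of the window, and I've handed the job in at about 15 s on the robot's clock. I rolled it there in five strokes of the shut fingertips over its top, lifting clear between strokes. I never gripped or lifted it, or pushed it low at its side.

Last checks, with the arm well clear:

- **Across the window:** the top camera puts the tin's axis 0.4 mm short of the window's middle and the scene camera 1.6 mm past it. The cameras differ by about their calibration error, and the window's 50 mm width is covered either way.
- **Square:** the tin's axis is within about 0.6° of the window's.
- **Along the window:** the tin sits 7–9 mm towards +x, as it did at the start. A strip about 5–10 mm long at the window's near end is not under the tin. One gentle sideways push during a stroke did not shift it, so I left it.
- **Bystanders:** the pill bottle, carton and dropper bottle look unmoved in the final picture.
- **Forces:** the highest reading was about 31 N downward, taken at the end of each move, so brief peaks in between would not show.

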